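# Free the soap rack on the basin ledge: release the ratchet stop and push it home

## Robot

A 6-joint arm with a two-finger parallel gripper is mounted at the origin on the work surface. World frame = base frame: x ahead of the robot, y to its left, z up, the work surface at z = 0. Lengths are in m, angles in rad, forces in N, time in s.
With the tool pointing down it reaches from about 0.275 to 0.825 m from the base axis. Payload 5.2 kg.
Tool frame: the origin (TCP) lies at the very end of the fingers, on their centre line; the grasp point (between the pads) lies 19 mm behind it (manip.grip_point_offset is the distance from the TCP to the grasp point, in m); z points along the fingers, y is the line along which they close (so a half turn about z gives the same grasp; the last joint's range is limited). The gripper opens to 93 mm and grips with 3 to 60 N. Pads are 15 mm wide; open, the fingers measure 128 mm over their backs; the gripper's body (75 mm by 188 mm) begins 65 mm behind the grasp point.
Start: joints at [-1.531, 0.259, 1.535, -0, 1.348, -0.203], TCP at [0.132, -0.534, 0.219] pointing down, gripper open.
Joint ranges: [-3.14, 3.14], [-0.91, 2.08], [0.19, 2.58], [-1.22, 4.36], [0.22, 2.71], [-3.12, 3.12]. Speed limits (rad/s): [2.57, 2.57, 3.14, 3.14, 3.14, 3.14].

## Interface

Orientations are given as a rotation vector (axis times angle).
In Python, from cell import manip gives the robot as it stands. The module is installed in compiled form; this text tells all that it offers.
- The arm moves only by the shell command python3 -m crank 'ROWS' [FORCE]. ROWS is JSON, a list of rows, each a list of 7 numbers: the shift along the tool's x, y, z in mm, then the turn, a rotation vector about the tool's x, y, z in rad, then the opening, from 0 (shut) to 1 (fully open). In form: [[dx, dy, dz, rx, ry, rz, jaw], ...]. A call has 1 to 5 rows; each row shifts and turns the commanded pose from where the row before left it, along the tool's axes as they then stand; what a row does not reach is not made up. A row lasts 1/8 s, in which the tool goes at most 62.5 mm and 10.7 degrees, less where a joint would pass 70% of its speed; a pose out of reach is approached as far as the arm can. A call is refused whole if a number of a shift passes 62.5 or a number of a turn 0.188, either way. A call with a gripper value outside its range is refused whole. The fingers move at their own pace and stop on an object; FORCE is the grip in N (left out, the last holds). Time passes only in rows, so rows that do not move let the fingers close. It gives the time, the measured TCP pose, the force, the opening and the grip force at its end, in the units of the state.
- manip.get_obs(): the state, without advancing time (a new reading comes with each control period).
- manip.read_camera(name): name is "side" or "top"; returns a dict with "image" (480x640x3 uint8, red, green, blue), "fx", "fy", "cx", "cy" (pixels), "rvec" (rotation vector, rad) and "tvec" (3), from world to camera coordinates, as OpenCV has them. Camera axes: x right, y down, z forward; pixel columns grow to the right and rows downward; lengths in m; the calibration is good to about 2 mm. A picture is of the moment at which its call begins. There is no depth.
- manip.sign_off(): hands the job in; it is judged then, once.
The state is a dict: "time_s": time; "joints": joint angles; "joint_velocities": joint speeds; "joint_torque": joint torques, N m; "ee_pos": TCP position; "tcp_rot": TCP orientation; "wrist_force": force on the tool from outside, world axes, zero at the start; "wrist_torque": the same for the moment, N m; "gripper_width": finger opening in m; "grip_force": force on a finger pad.
Only numpy, scipy, OpenCV 4.12 (cv2) and the standard library are available. Lean on these libraries where they do the work, as an engineer would, in place of code of your own. Each camera call takes 0.05 s, during which the arm holds its last target. There are 200 camera calls.

## Task

The two-tier soap rack is hemmed in between the end plate of the ledge rail and the sliding stop, and someone wants to take it away for rinsing. Press the blue release lever of the stop down and, keeping it down, push the stop all the way back along its bar until it is up against the end block, then let go. Do not force the stop against its locked ratchet, and leave the rack with its soap and everything else standing where they are, nothing picked up or shoved aside.

Things in the scene. Friction and masses are not known exactly. Their poses are not given: they have to be found in the camera images.
- rail: white and aluminium rail screwed to the ledge, 410 mm long: toothed bar 20 mm wide, teeth tops 53 mm up, along the rail's y between two white end blocks 60 mm high. Origin on the ledge (z 0) under the bar's centre line; the row of things stands on its -x side; z up. Fixed end plate at y = +190 mm, 85 mm high, reaching out to x = -120 mm; the stop's end block is at the -y end. Place and yaw vary.
- end_block (a point): middle of the end block's inner face, where the stop is to arrive, at rail x = 0, y = -157 mm, 50 mm above the ledge
- jaw (a joint): travel (m) of the white sliding stop along the rail's -y: 0 to 0.012 at the start, near the rack; 0.125 = up against the end block (hard limit). Friction about 2 N unlocked. With the lever up, a pawl in the teeth (6 mm pitch) blocks it after up to 6 mm of play. Carriage 86 mm long, 40 mm wide; its plate, 85 mm high, spans rail x -32 to -120 mm at its rack end, 2 mm past the lever's end.
- push_face (a point): middle of the upright face of the stop's white housing, 40 mm wide, 66 to 88 mm above the ledge, at the hinge end of the lever. It faces the rail's +y: a fingertip standing on the pressed lever pushes on it towards the end block. The point is 78 mm above the ledge and moves with the stop.
- release (a joint): angle (rad) of the blue release lever: 0 up (up to 0.14 while its pawl rides on a tooth), 0.22 fully down (hard limit); the pawl is clear of the teeth above 0.15. Sprung: at the pad's middle about 2 N to start and 5 N fully down, 5 mm lower; with rubbing on the tooth up to 7 N on the way, so press with 8 to 12 N and push only when it is fully down. It springs up when let go.
- release_pad (a point): middle of the top of the blue ribbed lever pad, 39 mm along the bar, 34 mm wide, 67 mm above the ledge when up; level, over the bar, 21 mm from push_face, hinged at its push_face end, free end towards the rack. Press it from above; open above and on the side away from the row. Moves with the stop.
- rack_lower: lower tier of the white plastic soap rack, 88 mm (x) by 120 mm (y), with four posts 65 mm high; origin at the centre of its underside; loose
- rack_upper: upper tier of the rack, same plan, standing on the lower tier's four posts; its posts end 115 mm above the ledge; origin at the centre of its underside; loose
- soap: pink bar of soap, 50 by 78 by 24 mm, lying in the upper tier; origin at the centre of its underside; loose
- mug: orange plastic mug, 82 mm wide, 88 mm high, handle at its +y; origin at the centre of its underside; loose bystander
- tumbler: stainless steel tumbler, 72 mm wide, 105 mm high; origin at the centre of its underside; loose bystander
- comb: bamboo comb lying flat, 170 mm (x) by 45 mm (y), 5 mm thick; origin at the centre of its underside; loose bystander
- soap_case: closed green plastic soap case, 78 by 108 mm, 37 mm high; origin at the centre of its underside; loose bystander
- mirror: round mirror 176 mm across in a pink plastic frame on a small foot, about 190 mm high; origin under its foot; loose bystander
Mind the look-alikes: they are no part of the job. Leave any orange, pink or red look-alike of the rack_upper alone.

How it is judged:
By the outcome, as a careful person would: the job done as asked, in the order asked, and still so for the second after the job is handed in, with the robot touching nothing.
It also fails if it takes over 35 s, if anything falls off the work surface, if the arm or the gripper's body presses on something with over 40 N, if the wrist force passes 120 N, or if a joint passes its speed limit or range.

## Working session

There is one attempt and no reset: what is moved stays moved. The work goes in short steps, Python scripts to look and compute and a shell command to move; the robot and the scene stay as the last step left them, time stands still between calls to the robot, and variables do not carry over. Pictures are saved under pics/ and viewed, at most 10 in all, crops included, and the job is handed in when it is done.

```bash
mkdir -p pics
cat > h.py <<'E'
import numpy as np, cv2, pickle
from cell import manip
def ray(c,u,v,z):
    R=cv2.Rodrigues(np.array(c['rvec'],float))[0];t=np.array(c['tvec'],float).ravel()
    d=R.T@np.array([(u-c['cx'])/c['fx'],(v-c['cy'])/c['fy'],1]);o=-R.T@t
    return o+d*(z-o[2])/d[2]
def proj(c,p):
    R=cv2.Rodrigues(np.array(c['rvec'],float))[0];q=R@np.array(p)+np.array(c['tvec'],float).ravel()
    return c['fx']*q[0]/q[2]+c['cx'],c['fy']*q[1]/q[2]+c['cy']
E
python3 - <<'E'
from h import *
for n in ('top','side'):
    c=manip.read_camera(n);pickle.dump(c,open(n+'.pkl','wb'));cv2.imwrite(f'pics/{n}0.png',c['image'][:,:,::-1])
o=manip.get_obs();print(o['ee_pos'],o['tcp_rot'],o['wrist_force'],o['gripper_width'],cv2.Rodrigues(np.array(o['tcp_rot']))[0].round(3))
E
```

```text
[ 0.13224516 -0.53337008  0.21793225] [-3.11687877e+00 -3.80299874e-01 -2.11370141e-04] [ 0.35161181  0.34388736 -0.79111626] 0.0930749457599129 [[ 0.971  0.24  -0.   ]
 [ 0.24  -0.971  0.002]
 [ 0.    -0.002 -1.   ]]
```

View pics/top0.png

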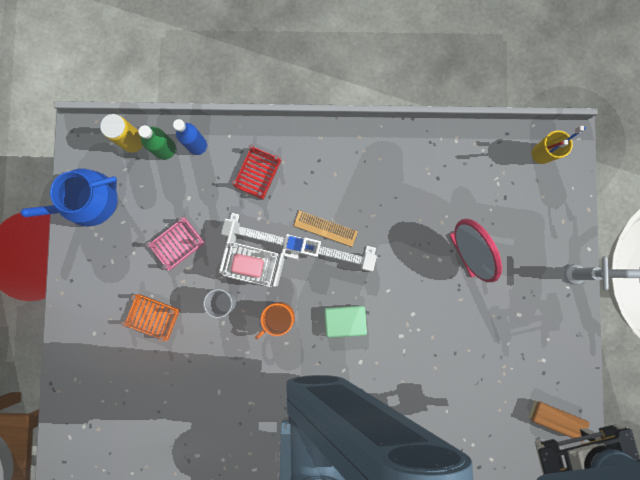

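View pics/side0.png

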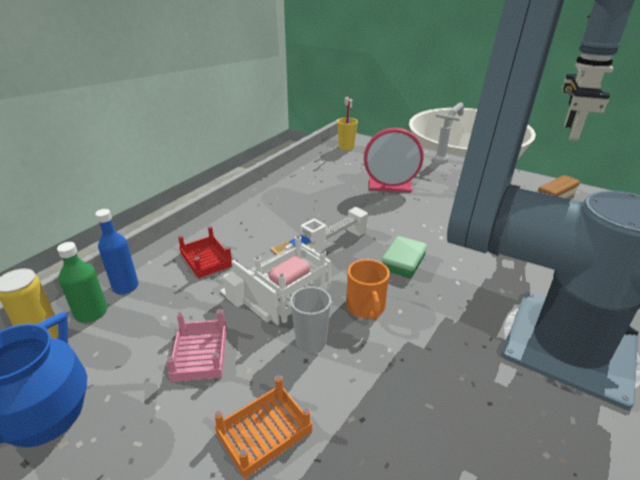

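Top: the rail runs from the end plate at about (232,225) to the end block at (370,258). The blue pad is at (293,243) and the housing at (311,247). I'll enlarge this area.

Run:
```python
from h import *
c=pickle.load(open('top.pkl','rb'))
cv2.imwrite('pics/crop1.png',cv2.resize(c['image'][200:300,215:385,::-1],None,fx=4.7,fy=4.7,interpolation=cv2.INTER_CUBIC))
c2=pickle.load(open('side.pkl','rb'))
for u,v,z in((232,225,.06),(370,258,.06),(293,243,.067),(311,247,.088)):
    print(ray(c,u,v,z).round(4))
```

```text
[0.6116 0.2354 0.06  ]
[ 0.5307 -0.1257  0.06  ]
[0.5662 0.0746 0.067 ]
[0.5551 0.0273 0.088 ]
```

View pics/crop1.png

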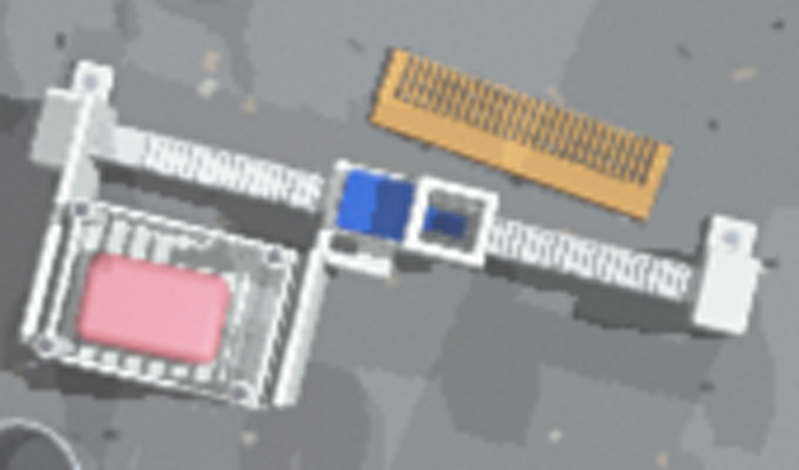

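The crop shows the pad at crop (338–412, 170–240), the housing face top edge from (422,178) to (408,250), and the bar centreline from (150,150) to (688,280).

Run:
```python
from h import *
c=pickle.load(open('top.pkl','rb'))
r=lambda u,v,z:ray(c,215+(u+.5)/4.7-.5,200+(v+.5)/4.7-.5,z)
a,b=r(150,152,.053),r(688,281,.053); d=(b-a)/np.linalg.norm(b-a)
n=np.array([-d[1],d[0],0])
print('dir',d,np.degrees(np.arctan2(d[1],d[0])))
pad=r(373,205,.067); pf=(r(421,178,.088)+r(407,249,.088))/2; eb=(r(705,255,.06)+r(692,312,.06))/2
for k,p in(('pad',pad),('pf',pf),('eb',eb),('plate',r(75,130,.085)),('padL1',r(342,170,.067)),('padR',r(410,220,.067))):
    print(k,p.round(4),'along',((p-a)@d).round(4),'lat',((p-a)@n).round(4))
```

```text
dir [-0.21911839 -0.97569828  0.        ] -102.65725681733072
pad [0.5657 0.072  0.067 ] along 0.1292 lat -0.0006
pf [0.5598 0.0486 0.088 ] along 0.1533 lat -0.0012
eb [ 0.5254 -0.1082  0.06  ] along 0.3138 lat -0.0004
plate [0.6029 0.2344 0.085 ] along -0.0375 lat 0.0001
padL1 [0.5848 0.0895 0.067 ] along 0.1079 lat 0.0142
padR [0.5577 0.0515 0.067 ] along 0.151 lat -0.0039
```

```bash
python3 -m crank '[[47,-40,0,0,0,0,0],[47,-40,0,0,0,0,0],[47,-40,0,0,0,0,0],[47,-40,0,0,0,0,0],[47,-40,0,0,0,0,0]]' 20 && python3 -m crank '[[47,-40,0,0,0,0,0],[47,-40,0,0,0,0,0],[47,-40,0,0,0,0,0],[47,-40,0,0,0,0,0],[47,-40,0,0,0,0,0]]' && python3 -m crank '[[47,-40,0,0,0,0,0],[47,-40,0,0,0,0,0],[0,0,0,0,0,-0.18,0],[0,0,0,0,0,-0.18,0],[0,0,0,0,0,-0.18,0]]' && python3 -m crank '[[0,0,0,0,0,-0.18,0],[0,0,0,0,0,-0.18,0],[0,0,0,0,0,-0.18,0],[0,0,0,0,0,-0.02,0],[0,0,0,0,0,0,0]]'
```

```text
time_s: 0.72
ee_pos: [0.3129, -0.2814, 0.2185]
tcp_rot: [-3.118, -0.379, -0.0]
wrist_force: [1.1, 0.0, 0.6]
gripper_width: 0.0476
grip_force: 0.0
time_s: 1.35
ee_pos: [0.4931, -0.0307, 0.2185]
tcp_rot: [3.118, 0.381, -0.0]
wrist_force: [0.2, -0.7, -0.3]
gripper_width: 0.0012
grip_force: 0.0
time_s: 1.98
ee_pos: [0.564, 0.0681, 0.2179]
tcp_rot: [-2.899, -1.208, 0.002]
wrist_force: [0.1, -0.4, -0.1]
gripper_width: 0.0006
grip_force: 0.0
time_s: 2.6
ee_pos: [0.5641, 0.0677, 0.2184]
tcp_rot: [-2.462, -1.95, 0.001]
wrist_force: [-0.1, 0.6, -0.1]
gripper_width: 0.0002
grip_force: 0.0
```

```bash
python3 -m crank '[[0,0,0,0,0,-0.01,0],[0,0,0,0,-0.15,0,0],[0,0,0,0,-0.15,0,0],[12,0,41,0,0,0,0],[12,0,41,0,0,0,0]]' && python3 -m crank '[[12,0,41,0,0,0,0],[0,0,0,0,0,0,0],[0,0,0,0,0,0,0]]'
python3 - <<'E'
from h import *
o=manip.get_obs();R=cv2.Rodrigues(np.array(o['tcp_rot']))[0];print(o['ee_pos'],R.round(3),o['wrist_force'])
c=manip.read_camera('top');s=manip.read_camera('side')
a=cv2.resize(c['image'][205:285,240:340,::-1],None,fx=5,fy=5,interpolation=3)
b=cv2.resize(s['image'][180:300,230:380,::-1],None,fx=5,fy=5,interpolation=3)
cv2.imwrite('pics/t1.png',a);cv2.imwrite('pics/s1.png',b)
E
```

```text
time_s: 3.22
ee_pos: [0.5645, 0.0674, 0.1324]
tcp_rot: [2.287, 1.837, -0.343]
wrist_force: [0.6, -0.1, -0.4]
gripper_width: 0.0002
grip_force: 0.0
time_s: 3.6
ee_pos: [0.5649, 0.0657, 0.092]
tcp_rot: [2.288, 1.835, -0.344]
wrist_force: [-0.9, 0.7, 0.4]
gripper_width: 0.0002
grip_force: 0.0
[0.56491064 0.06572144 0.09197773] [[ 0.208  0.976 -0.062]
 [ 0.933 -0.217 -0.289]
 [-0.295  0.002 -0.955]] [-0.89087948  0.73598765  0.40079244]
```

View pics/s1.png

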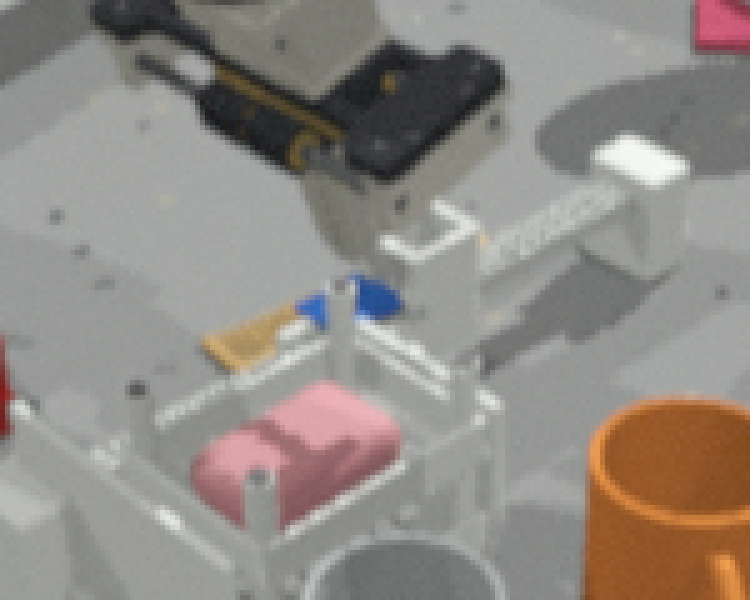

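View pics/t1.png

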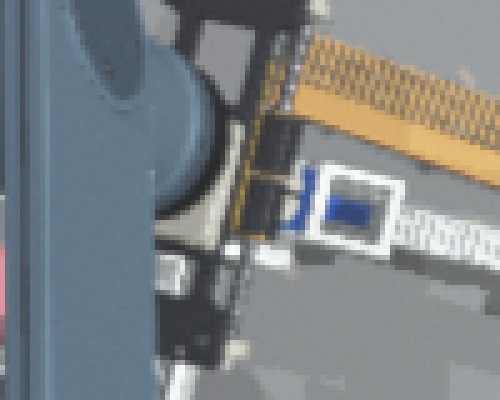

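The side view shows the fingertip just behind the housing, above the blue pad. The top view confirms it is centred across the bar. Next I descend.

```bash
python3 -m crank '[[3,0,9,0,0,0,0],[2.7,0,9,0,0,0,0],[0,0,0,0,0,0,0]]' && python3 -m crank '[[0.9,0,2.9,0,0,0,0],[0,0,0,0,0,0,0]]' && python3 -m crank '[[0.6,0,1.9,0,0,0,0],[0,0,0,0,0,0,0]]'
```

```text
time_s: 4.08
ee_pos: [0.5631, 0.0658, 0.0707]
tcp_rot: [2.288, 1.837, -0.348]
wrist_force: [0.7, -1.3, 0.2]
gripper_width: 0.0006
grip_force: 0.0
time_s: 4.32
ee_pos: [0.5641, 0.0659, 0.0687]
tcp_rot: [2.288, 1.836, -0.345]
wrist_force: [0.0, 0.7, 0.3]
gripper_width: 0.0004
grip_force: 0.8
time_s: 4.58
ee_pos: [0.5641, 0.0662, 0.0668]
tcp_rot: [2.288, 1.837, -0.345]
wrist_force: [0.0, 2.2, 1.9]
gripper_width: 0.0006
grip_force: 1.3
```

```bash
python3 -m crank '[[0.5,0,1.5,0,0,0,0],[0,0,0,0,0,0,0]]' && python3 -m crank '[[0.5,0,1.5,0,0,0,0],[0,0,0,0,0,0,0]]' && python3 -m crank '[[0.5,0,1.5,0,0,0,0],[0,0,0,0,0,0,0]]'
```

```text
time_s: 4.82
ee_pos: [0.5641, 0.066, 0.0651]
tcp_rot: [2.288, 1.837, -0.345]
wrist_force: [-0.1, 1.2, 2.3]
gripper_width: 0.0008
grip_force: 1.6
time_s: 5.08
ee_pos: [0.5641, 0.0659, 0.0637]
tcp_rot: [2.288, 1.836, -0.346]
wrist_force: [-0.8, 1.5, 4.3]
gripper_width: 0.0007
grip_force: 2.4
time_s: 5.32
ee_pos: [0.5641, 0.0657, 0.0634]
tcp_rot: [2.287, 1.836, -0.346]
wrist_force: [-3.5, 2.9, 12.1]
gripper_width: 0.0005
grip_force: 6.2
```

The lever is fully down: it dropped about 4.8 mm, then hit a stiff stop at 12 N. Now I slide along the pad to the push face.

```bash
python3 -m crank '[[-1.5,0,0.15,0,0,0,0],[-1.5,0,0.15,0,0,0,0],[0,0,0,0,0,0,0]]' && python3 -m crank '[[-1,0,0.1,0,0,0,0],[-1,0,0.1,0,0,0,0],[0,0,0,0,0,0,0]]'
```

```text
time_s: 5.7
ee_pos: [0.5634, 0.0628, 0.0635]
tcp_rot: [2.288, 1.836, -0.345]
wrist_force: [-1.8, 1.8, 9.8]
gripper_width: 0.0004
grip_force: 4.7
time_s: 6.08
ee_pos: [0.563, 0.061, 0.0635]
tcp_rot: [2.288, 1.836, -0.346]
wrist_force: [-1.2, 1.7, 6.9]
gripper_width: 0.0003
grip_force: 3.8
```

Force is falling without any rise, so the stop is probably already moving with the finger. I'll re-press, then move level.

```bash
python3 -m crank '[[0.2,0,0.8,0,0,0,0],[0,0,0,0,0,0,0]]' && python3 -m crank '[[-1.9,0,0.6,0,0,0,0],[-1.9,0,0.6,0,0,0,0],[0,0,0,0,0,0,0]]'
python3 - <<'E'
from h import *
c=manip.read_camera('top')
cv2.imwrite('pics/t2.png',cv2.resize(c['image'][205:285,240:340,::-1],None,fx=5,fy=5,interpolation=3))
E
```

```text
time_s: 6.32
ee_pos: [0.563, 0.0609, 0.0634]
tcp_rot: [2.287, 1.836, -0.346]
wrist_force: [-3.0, 2.0, 12.0]
gripper_width: 0.0004
grip_force: 5.8
time_s: 6.7
ee_pos: [0.5621, 0.0569, 0.0634]
tcp_rot: [2.287, 1.836, -0.346]
wrist_force: [-2.6, 1.5, 11.2]
gripper_width: 0.0003
grip_force: 5.8
```

View pics/t2.png

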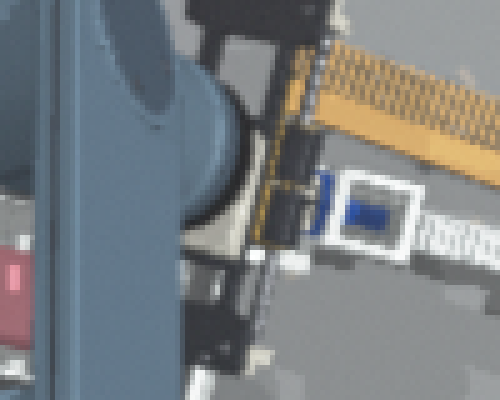

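The housing moved about 9 mm, the same as the finger (left edge at crop x 318→336). So it is unlocked and moving along, and I carry on.

```bash
python3 -m crank '[[-4.8,0,1.5,0,0,0,0],[-4.8,0,1.5,0,0,0,0],[-4.8,0,1.5,0,0,0,0],[-4.8,0,1.5,0,0,0,0]]' && python3 -m crank '[[-4.8,0,1.5,0,0,0,0],[-4.8,0,1.5,0,0,0,0],[-4.8,0,1.5,0,0,0,0],[-4.8,0,1.5,0,0,0,0]]'
```

```text
time_s: 7.25
ee_pos: [0.5576, 0.0373, 0.0634]
tcp_rot: [2.287, 1.836, -0.346]
wrist_force: [-3.3, 2.7, 12.7]
gripper_width: 0.0005
grip_force: 6.3
time_s: 7.75
ee_pos: [0.5532, 0.0176, 0.0633]
tcp_rot: [2.287, 1.836, -0.346]
wrist_force: [-3.5, 3.3, 13.0]
gripper_width: 0.0005
grip_force: 6.7
```

```bash
python3 -m crank '[[-4.8,0,1.5,0,0,0,0],[-4.8,0,1.5,0,0,0,0],[-4.8,0,1.5,0,0,0,0],[-4.8,0,1.5,0,0,0,0],[-4.8,0,1.45,0,0,0,0]]' && python3 -m crank '[[-4.8,0,1.5,0,0,0,0],[-4.8,0,1.5,0,0,0,0],[-4.8,0,1.45,0,0,0,0],[-4.8,0,1.45,0,0,0,0],[-4.8,0,1.45,0,0,0,0]]' && python3 -m crank '[[-3.8,0,1.2,0,0,0,0],[-1.9,0,0.6,0,0,0,0],[0,0,0,0,0,0,0]]'
python3 - <<'E'
from h import *
c=manip.read_camera('top');s=manip.read_camera('side')
cv2.imwrite('pics/t3.png',np.hstack([cv2.resize(c['image'][215:295,290:390,::-1],(400,320),interpolation=3),cv2.resize(s['image'][180:276,280:400,::-1],(400,320),interpolation=3)]))
E
```

```text
time_s: 8.38
ee_pos: [0.5475, -0.007, 0.0633]
tcp_rot: [2.288, 1.836, -0.347]
wrist_force: [-4.3, 2.6, 13.6]
gripper_width: 0.0006
grip_force: 6.9
time_s: 9.0
ee_pos: [0.5419, -0.0315, 0.0633]
tcp_rot: [2.288, 1.836, -0.347]
wrist_force: [-5.4, 3.1, 13.3]
gripper_width: 0.0002
grip_force: 6.9
time_s: 9.38
ee_pos: [0.5405, -0.0376, 0.0633]
tcp_rot: [2.288, 1.836, -0.348]
wrist_force: [-4.3, 1.6, 13.8]
gripper_width: 0.0004
grip_force: 6.7
```

View pics/t3.png

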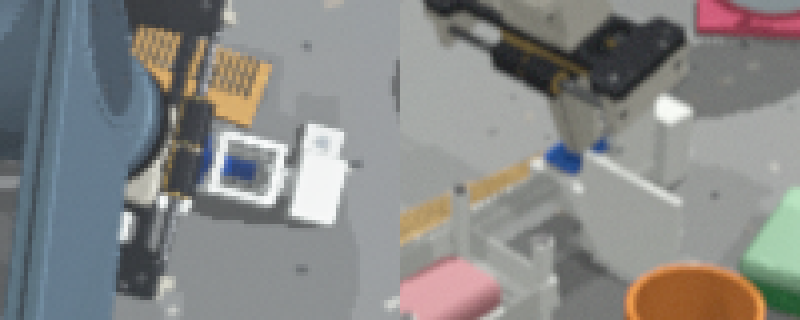

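The side view shows the plate near the end block. The top view shows a gap of about 5 mm left (crop x 284→293). I continue in small steps until the force rises.

```bash
python3 -m crank '[[-1.9,-0.2,0.6,0,0,0,0],[-1.9,-0.2,0.6,0,0,0,0],[0,0,0,0,0,0,0]]' && python3 -m crank '[[-1.9,0,0.6,0,0,0,0],[0,0,0,0,0,0,0]]' && python3 -m crank '[[-1.4,0,0.4,0,0,0,0],[0,0,0,0,0,0,0]]'
```

```text
time_s: 9.85
ee_pos: [0.5396, -0.0413, 0.0633]
tcp_rot: [2.287, 1.836, -0.347]
wrist_force: [-3.6, 2.5, 13.6]
gripper_width: 0.0004
grip_force: 6.6
time_s: 10.1
ee_pos: [0.5392, -0.0432, 0.0633]
tcp_rot: [2.287, 1.836, -0.347]
wrist_force: [-4.1, 2.0, 12.9]
gripper_width: 0.0005
grip_force: 6.7
time_s: 10.35
ee_pos: [0.5389, -0.0446, 0.0633]
tcp_rot: [2.287, 1.836, -0.347]
wrist_force: [-3.2, 2.0, 12.8]
gripper_width: 0.0005
grip_force: 6.7
```

```bash
python3 -m crank '[[-1.9,0,0.6,0,0,0,0],[0,0,0,0,0,0,0]]' && python3 -m crank '[[-1.4,0,0.4,0,0,0,0],[0,0,0,0,0,0,0]]'  && python3 -m crank '[[-1.4,0,0.4,0,0,0,0],[0,0,0,0,0,0,0]]'
```

```text
time_s: 10.6
ee_pos: [0.5384, -0.0466, 0.0633]
tcp_rot: [2.287, 1.836, -0.347]
wrist_force: [-3.6, 2.9, 13.5]
gripper_width: 0.0004
grip_force: 6.7
time_s: 10.85
ee_pos: [0.5381, -0.048, 0.0633]
tcp_rot: [2.287, 1.836, -0.347]
wrist_force: [-3.8, 2.1, 13.7]
gripper_width: 0.0004
grip_force: 6.6
time_s: 11.1
ee_pos: [0.5378, -0.0494, 0.0633]
tcp_rot: [2.287, 1.836, -0.347]
wrist_force: [-3.1, 2.4, 13.6]
gripper_width: 0.0005
grip_force: 6.6
```

```bash
python3 -m crank '[[-1.4,0,0.4,0,0,0,0],[0,0,0,0,0,0,0]]' && python3 -m crank '[[-1.4,0,0.4,0,0,0,0],[0,0,0,0,0,0,0]]'  && python3 -m crank '[[-1.4,0,0.4,0,0,0,0],[0,0,0,0,0,0,0]]'
python3 - <<'E'
from h import *
c=manip.read_camera('top')
cv2.imwrite('pics/t4.png',cv2.resize(c['image'][225:285,310:390,::-1],(640,480),interpolation=3))
E
```

```text
time_s: 11.35
ee_pos: [0.5377, -0.0499, 0.0633]
tcp_rot: [2.288, 1.836, -0.345]
wrist_force: [-3.4, 6.0, 13.5]
gripper_width: 0.0007
grip_force: 7.3
time_s: 11.6
ee_pos: [0.5377, -0.0501, 0.0633]
tcp_rot: [2.289, 1.836, -0.342]
wrist_force: [-2.5, 10.3, 15.3]
gripper_width: 0.0003
grip_force: 8.2
time_s: 11.85
ee_pos: [0.5377, -0.0505, 0.0633]
tcp_rot: [2.29, 1.837, -0.34]
wrist_force: [-1.6, 15.1, 15.5]
gripper_width: 0.0004
grip_force: 9.1
```

View pics/t4.png

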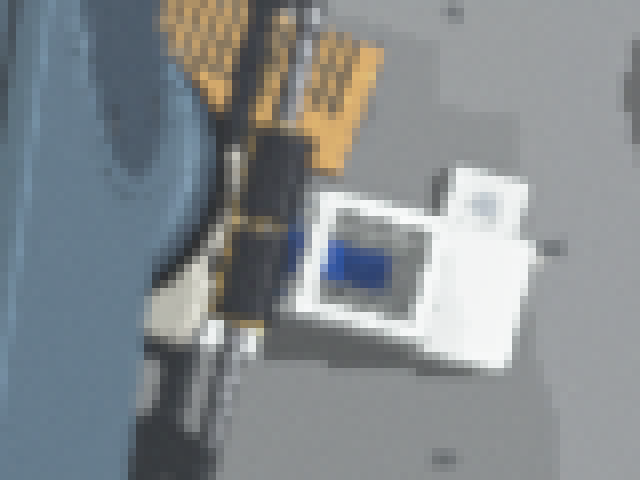

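The stop is against the end block: it has stopped moving, the push force is up to 15 N, and the crop shows the housing touching the block at x≈435. I ease the push a little, then lift straight up.

```bash
python3 -m crank '[[1.4,0,-0.4,0,0,0,0],[-1.2,0,-3.8,0,0,0,0],[-3,0,-9.6,0,0,0,0],[-9,0,-29,0,0,0,0],[-15,0,-47.8,0,0,0,0]]' && python3 -m crank '[[-12,0,-38.2,0,0,0,0],[43,0,-43,0,0,0,0],[43,0,-43,0,0,0,0],[43,0,-43,0,0,0,0],[0,0,0,0,0,0,0]]'
python3 - <<'E'
from h import *
c=manip.read_camera('top');s=manip.read_camera('side')
cv2.imwrite('pics/t5.png',np.hstack([cv2.resize(c['image'][195:345,190:390,::-1],(400,300),interpolation=3),cv2.resize(s['image'][150:350,180:430,::-1],(400,320),interpolation=3)[:300]]))
E
```

```text
time_s: 12.52
ee_pos: [0.5357, -0.0524, 0.1558]
tcp_rot: [2.29, 1.839, -0.352]
wrist_force: [0.5, 0.0, -0.6]
gripper_width: 0.0005
grip_force: 0.0
time_s: 13.15
ee_pos: [0.5736, 0.1083, 0.2837]
tcp_rot: [2.284, 1.84, -0.34]
wrist_force: [0.4, -0.2, -0.4]
gripper_width: 0.0006
grip_force: 0.0
```

View pics/t5.png

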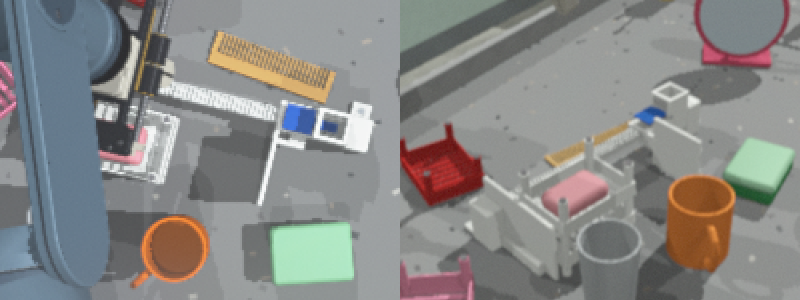

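The stop's housing (crop 332,123) is against the end block (358,125), the lever is up, and the rack, soap and other things are undisturbed. I'm handing it in.

```bash
python3 -c "
from cell import manip
print(manip.sign_off())"
```

```text
the job is handed in; nothing more can be done
None
```

The stop was pushed back against the end block with its lever held down, then let go; the last pictures show the lever up and the rack, soap and other things undisturbed, and the job was handed in at about 13 s.

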